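# Unlock a bench incubator and hold its sprung hood just below the balance point

### The arm

A 6-joint arm with a two-finger parallel gripper is mounted at the origin on the work surface. World frame = base frame: x ahead of the robot, y to its left, z up, the work surface at z = 0. Lengths are in m, angles in degrees, forces in N, time in s.
With the tool pointing down it reaches from about 0.35 to 0.875 m from the base axis. Payload 4.2 kg.
Tool frame: the origin (TCP) lies on the centre line of the jaws, within the pads' length; the fingertips stand 19 mm ahead of it and the grasp point (between the pads) is the TCP; x points along the fingers, y is the direction in which the jaws open and shut, and the axes are right-handed (so a half turn about x gives the same grasp; the last joint's range is limited). The gripper opens to 87 mm and grips with 3 to 60 N. Pads are 19 mm wide; open, the fingers measure 117 mm over their backs; the gripper's body (75 mm by 190 mm) begins 51 mm behind the grasp point.
Start: joints at [90.562, 22.042, 0.453, 0, -68.411, -14.817], TCP at [0.154, 0.606, 0.242] pointing down, gripper open.
Joint ranges: [-179.83, 179.83], [-69.29, 118.12], [-61.27, 80.66], [-181.25, 117.63], [-171.15, -9.14], [-177.46, 177.46]. Speed limits (degrees/s): [159.86, 159.86, 180, 180, 180, 180].

### API

Orientations are given as a 3x3 rotation matrix whose columns are the frame's x, y, z axes.
In Python, from station import r, viewer, job, spotter gives the robot as it stands.
- The arm moves only by the tool play_rows, never from a script. Its argument "commands" is a list of rows, each an object of numbers: "fingers": the gripper command: -1 is fully open, 1 is shut, values between are in proportion; "tx", "ty", "tz": the shift along the tool's x, y, z normalised to -1 to 1, where 1 is 750 mm; "ax", "ay", "az": the turn, a rotation vector about the tool's x, y, z normalised to -1 to 1, where 1 is pi rad. In form: [{"fingers": .., "tx": .., "ty": .., "tz": .., "ax": .., "ay": .., "az": ..}, ...]. A call has 1 to 5 rows; each row is the pose to reach, as a shift and turn from the pose commanded when the call began, along the tool's axes at that moment, turning the shorter way round; what a row does not reach only later rows make up. A row lasts 1/12 s, in which the tool goes at most 41.7 mm and 7.16 degrees, less where a joint would pass 70% of its speed; a pose out of reach is approached as far as the arm can. A call with a number of a shift or a turn outside -1 to 1 is refused whole. A call with a gripper value outside its range is refused whole. The fingers move at their own pace and stop on an object; the grip force is fixed at half the most. Time passes only in rows, so rows that repeat a pose let the fingers close. It gives the time, the measured TCP pose, the force and the opening at its end, in the units of the state.
- r.sense(): the state, without advancing time (a new reading comes with each control period).
- viewer.capture(name): name is "scene" or "side" or "wrist"; returns a dict with "image" (420x560x3 uint8, red, green, blue), "fx", "fy", "cx", "cy" (pixels), "dist" ([k1, k2, p1, p2, k3] as OpenCV has them; the pictures are not rectified), "R" (3x3) and "t" (3): a world point X has camera coordinates R X + t; the wrist camera has in their place "mount" (4x4, takes a point from camera to tool coordinates, whose origin is the TCP and whose axes are the tool frame's). Camera axes: x right, y down, z forward; pixel columns grow to the right and rows downward; lengths in m; the calibration is good to about 2 mm. A picture is of the moment at which its call begins: read the wrist's pose just before it. There is no depth.
- job.finish_job(): hands the job in, once; it reports no verdict.
Trained networks look in a picture, given as the dict that the camera call returned (one of the last four; its "shot" number tells which), for a name from the list of things; names that differ only in an ending like _2 or _b are one class to them, and where a whole thing is asked for, a point or a joint stands for the part that bears it (a point fixed in the world has none). Each returns a list of dicts, best first, with "score" (0 to 1); they miss things now and then, are a little off and sometimes report something else, mostly with a low value. They report only what shows in the picture. A call takes as long as a camera call. They do not tell look-alikes from the thing itself.
- spotter.find_in(name, picture): "uv" ([column, row] in pixels, amid what is visible of it).
- spotter.silhouettes(name, picture): "region" (420x560 bool, what is visible of it) and "uv" ([column, row] in pixels, amid what is visible of it).
The state is a dict: "time_s": time; "joints": joint angles; "joint_velocities": joint speeds; "effort": joint torques, N m; "tcp_pos": TCP position; "ee_rot": TCP orientation; "wrist_force": force on the tool from outside, world axes, zero at the start; "moment": the same for the moment, N m; "gripper_width": opening from 0.0 (shut) to 1.0 (fully open).
Only numpy, scipy, OpenCV 4.12 (cv2) and the standard library are available. Lean on these libraries where they do the work, as an engineer would, in place of code of your own. Each camera call takes 0.05 s, during which the arm holds its last target. There are 200 camera calls.

### The job

Fit the blue square-bored key knob fully down onto the incubator's brass square spindle and turn it anticlockwise (seen from above) to its stop so that the yellow latch tab swings clear of the red hood, and leave the knob there. Then take the hood by its steel bar and raise it just past its balance point (the orange stripe on the side disc), without letting it swing right open, ease it back and finish still holding it steady by the bar just below the balance point, roughly 10 degrees under it, for the hinge-spring check. Leave the other things on the bench where they are.

Things in the scene. Friction and masses are not known exactly. Their poses are not given: they have to be found in the camera images.
- incubator: White bench incubator, fixed: 200 (x) x 260 (y) x 100 mm tall. Origin: centre of its underside; x from its front (display) to the hinge, y left, z up. Red hood over its left part; latch axis on top at x -50, y -96 mm. Upright white disc, radius 58 mm, around the hinge's left end (y +126): the hood's underside meets its orange stripe at the balance point.
- latch (a joint): Turn of the latch spindle about its upright axis, rad: 0 = locked, grows anticlockwise from above, stop at 1.10; starts 0 to 0.3. Its yellow tab (14 mm wide, reaching 60 mm from the axis, to incubator +y at 0) lies over the hood's edge and blocks it until about 0.83. Turning takes 0.05 N m; it stays where left.
- spindle_seat (a point): On the latch's axis, on top of its steel flange (52 mm across), 119.5 mm above the bench: where the key's underside comes to rest. The brass spindle, 16 mm square, rises 20 mm above this point, its top 4 mm narrowed to 12.5 mm square. Axes turn with the latch: x, y square to the spindle's flats, z up.
- key: Loose blue key knob, about 70 g, upright on the bench, bore down. Hub 38 x 38 x 26 mm; square bore 18.5 mm wide, 22 mm deep, in its underside. On top an upright grip wing 50 mm long (x), 12 mm thick (y), 34 mm tall (top at 60 mm). Origin: centre of the underside; bore sides parallel to x and y; z up. Fits in any of four quarter turns, about 8 degrees of play either way.
- hood (a joint): Opening angle of the hood, rad: 0 = shut, 1.55 = fully open stop. Over-centre spring, balance point at 1.00 rad (57 degrees). Below it the hood pulls itself shut (7 N at the bar when shut, 1.4 N at 0.85), above it pulls itself open (1.7 N at 1.2); no friction worth mention.
- hood_hinge (a point): Point on the hood's hinge axis, which runs along incubator y, at the middle of the hood's width, 100 mm above the bench; axes as incubator. The hood's near edge rises and goes over to +x as it opens.
- hood_bar: Round steel bar, 12 mm thick, 80 mm long (y), that turns freely on its own axis between two 10 mm posts at y +-45 mm on top of the red hood (186 x 170 x 12 mm). Origin: middle of the bar. Hood shut: 150 mm in front of the hinge axis (-x), 57 mm above it, 45 mm above the hood's top; goes round with the hood. So the gripper may stay upright. Its x and z axes mean nothing.
- tube_rack: white tube rack, a bystander; origin at the centre of its underside
- media_bottle: glass bottle with orange cap, a bystander; origin at the centre of its underside
- tip_box: yellow tip box, a bystander; origin at the centre of its underside
- sample_box: blue sample box, a bystander; origin at the centre of its underside
- marker: black marker pen, a bystander; origin at the centre of its underside
- timer: grey timer, a bystander; origin at the centre of its underside
There are look-alikes about, which are no part of the job. There is more than one size of the key; the job needs the largest.

How it is judged:
By the outcome, as a careful person would: the job done as asked, in the order asked, and still so for the second after the job is handed in, while the arm keeps its last pose, push and grip.
It also fails if it takes over 64 s, if anything falls off the work surface, if the arm or the gripper's body presses on something with over 40 N, if the wrist force passes 120 N, or if a joint passes its speed limit or range.

## Working session

There is one attempt and no reset: what is moved stays moved. The work goes in short steps, Python scripts to look and compute and a tool call to move; the robot and the scene stay as the last step left them, time stands still between calls to the robot, and variables do not carry over. Pictures are saved under pics/ and viewed, about 8 in all and at most 12, crops included, and the job is handed in when it is done.

Besides the shell and the picture viewer there is one more tool, called after ">>>" as name([rows], argument=value, ...), one row to a line, values as JSON. play_rows: Moves the arm, as the interface text tells. Its arguments: {"type":"object","properties":{"commands":{"type":"array"}},"required":["commands"]}

```bash
ls; mkdir -p pics; cat > h.py <<'E'
import numpy as np, cv2
from station import r, viewer, job, spotter
def rays(c,uv):
    K=np.array([[c["fx"],0,c["cx"]],[0,c["fy"],c["cy"]],[0,0,1]])
    n=cv2.undistortPoints(np.float64(uv).reshape(-1,1,2),K,np.float64(c["dist"])).reshape(-1,2)
    d=np.c_[n,np.ones(len(n))]
    R,t=np.array(c["R"]),np.array(c["t"])
    return -R.T@t, d@R
def onz(c,uv,z):
    o,d=rays(c,uv); return o+d*((z-o[2])/d[:,2])[:,None]
def proj(c,X):
    K=np.array([[c["fx"],0,c["cx"]],[0,c["fy"],c["cy"]],[0,0,1]])
    return cv2.projectPoints(np.float64(X).reshape(-1,1,3),cv2.Rodrigues(np.array(c["R"]))[0],np.float64(c["t"]),K,np.float64(c["dist"]))[0].reshape(-1,2)
def cap(n):
    s=r.sense(); c=viewer.capture(n)
    if n=="wrist":
        M=np.array(c["mount"]); Rt=np.array(s["ee_rot"]); p=np.array(s["tcp_pos"])
        Rc=Rt@M[:3,:3]; tc=Rt@M[:3,3]+p
        c["R"]=Rc.T; c["t"]=-Rc.T@tc
    return c
def save(c,f,box=None,k=1):
    im=cv2.cvtColor(c["image"],cv2.COLOR_RGB2BGR)
    if box: im=im[box[1]:box[3],box[0]:box[2]]
    cv2.imwrite("pics/"+f,cv2.resize(im,None,fx=k,fy=k,interpolation=cv2.INTER_CUBIC))
E
python3 - <<'E'
from h import *
a=cap("scene");b=cap("side")
im=np.vstack([a["image"],b["image"]])
save(a,"scene.png",k=1.42);save(b,"side.png",k=1.42)
np.set_printoptions(precision=3,suppress=True)
for c in(a,b):
    print(-np.array(c["R"]).T@c["t"],c["fx"])
    for n in["key","latch","spindle_seat","hood_bar","hood","incubator"]:
        print(n,[(np.round(q["uv"]),round(q["score"],2)) for q in spotter.find_in(n,c)][:5])
E
```

```text
pics
[1.616 0.586 0.96 ] 451.6872403647257
key [(array([211., 194.]), 0.69), (array([222., 179.]), 0.52), (array([322., 190.]), 0.34)]
latch [(array([284., 201.]), 0.67)]
spindle_seat [(array([149., 211.]), 0.61), (array([283., 199.]), 0.44)]
hood_bar [(array([322., 188.]), 0.59)]
hood [(array([316., 210.]), 0.8)]
incubator [(array([310., 224.]), 0.9), (array([146., 209.]), 0.43)]
[ 0.536 -0.863  0.75 ] 388.9456153088988
key [(array([190., 354.]), 0.64), (array([234., 343.]), 0.63), (array([263., 344.]), 0.48)]
latch [(array([245., 218.]), 0.77), (array([245., 154.]), 0.46)]
spindle_seat []
hood_bar [(array([232., 181.]), 0.6)]
hood [(array([251., 193.]), 0.82)]
incubator [(array([263., 214.]), 0.74)]
```

View pics/scene.png

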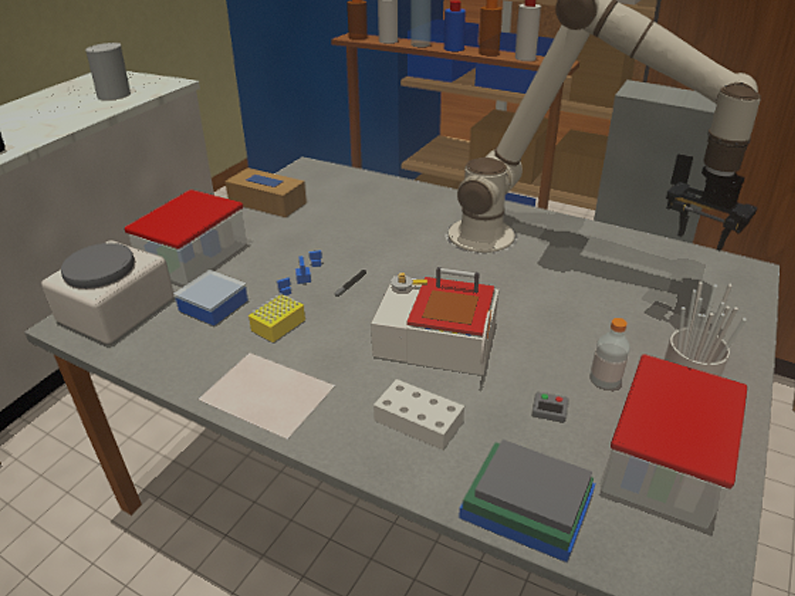

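View pics/side.png

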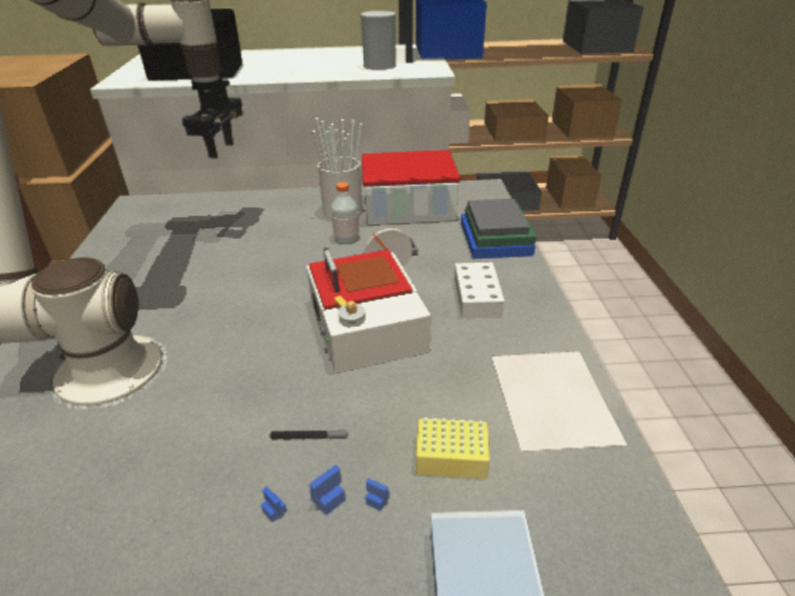

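Scene view (displayed px): incubator at about (435,320), with the latch at (402,283) and the bar at (457,275). Side view: blue keys at (272,503), (326,490) and (377,493). The middle one looks largest, so I'll confirm that with a crop.

```bash
python3 - <<'E'
from h import *
np.set_printoptions(precision=4,suppress=True)
a=cap("scene");b=cap("side")
A=cv2.resize(cv2.cvtColor(b["image"],cv2.COLOR_RGB2BGR)[315:375,170:290],None,fx=5,fy=5,interpolation=cv2.INTER_CUBIC)
B=cv2.resize(cv2.cvtColor(b["image"],cv2.COLOR_RGB2BGR)[155:275,200:320],None,fx=5,fy=5,interpolation=cv2.INTER_CUBIC)
cv2.imwrite("pics/keys.png",A); cv2.imwrite("pics/inc.png",B)
# blue blobs
for c,box in((a,(190,170,240,215)),(b,(170,315,290,375))):
    im=c["image"][box[1]:box[3],box[0]:box[2]].astype(int)
    m=((im[...,2]>im[...,0]+35)&(im[...,2]>im[...,1]+20)).astype(np.uint8)
    n,l,s,ce=cv2.connectedComponentsWithStats(m)
    for i in range(1,n):
        if s[i,4]>15:
            uv=ce[i]+box[:2]; print(uv,s[i],onz(c,uv,0.028))
E
```

```text
[221.825  181.1875] [27  6  9 12 80] [[ 0.3774 -0.3475  0.028 ]]
[212.9274 191.4032] [ 18  10  11  20 124] [[ 0.4558 -0.3354  0.028 ]]
[200.0674 201.1124] [ 5 25 10 13 89] [[ 0.5333 -0.3395  0.028 ]]
[230.5412 344.1708] [ 48  13  24  33 486] [[ 0.4524 -0.3388  0.028 ]]
[264.3941 347.1483] [ 87  22  17  22 236] [[ 0.5254 -0.3519  0.028 ]]
[191.4701 354.5171] [ 14  28  17  23 234] [[ 0.3706 -0.3579  0.028 ]]
```

View pics/keys.png

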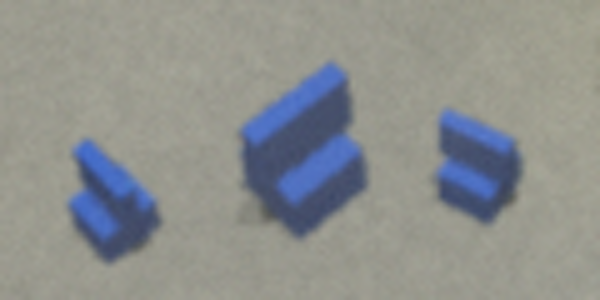

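View pics/inc.png

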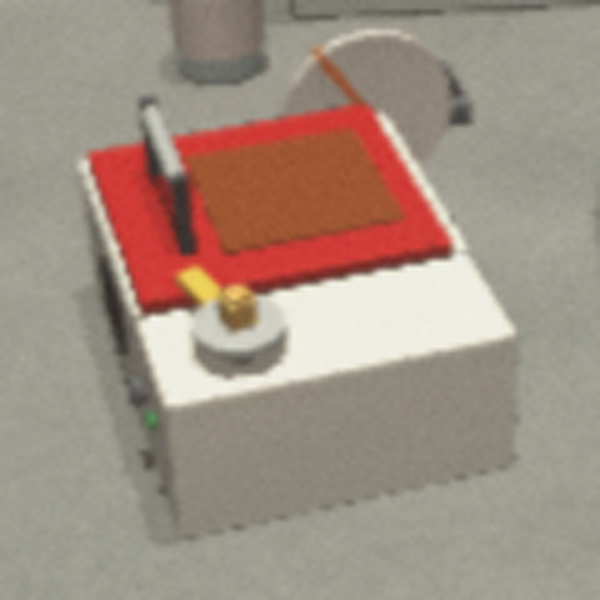

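Crop: the three candidate keys are at side px (191,354), (230,344) and (264,347). The middle one is the key, with twice the silhouette area of the others. In the incubator crop, the box corners, brass spindle and yellow tab are clear. Next I'll fit the poses.

```bash
cat >> h.py <<'E'
from scipy.optimize import minimize, least_squares
def box(x,y,z0,z1):
    return np.array([[i*x/2,j*y/2,k] for i in(-1,1) for j in(-1,1) for k in(z0,z1)])
def T(p,X):
    c,s=np.cos(p[2]),np.sin(p[2]); X=np.atleast_2d(X)
    return np.c_[X[:,0]*c-X[:,1]*s+p[0],X[:,0]*s+X[:,1]*c+p[1],X[:,2]]
def bluemask(c,bx):
    m=np.zeros((420,560),np.uint8); im=c["image"].astype(int)
    q=((im[...,2]>im[...,0]+30)&(im[...,2]>im[...,1]+15))
    m[bx[1]:bx[3],bx[0]:bx[2]]=q[bx[1]:bx[3],bx[0]:bx[2]]
    n,l,s,_=cv2.connectedComponentsWithStats(m); return (l==1+np.argmax(s[1:,4]))
def fitkey(views,z=0,p0=None):
    parts=[box(.038,.038,0,.026),box(.05,.012,.026,.06)]
    def cost(p):
        e=0
        for c,m in views:
            S=8; im=np.zeros(m.shape,np.uint8)
            big=np.zeros((420*4,560*4),np.uint8)
            for b in parts:
                u=proj(c,T(p,b+[0,0,z]))
                h=cv2.convexHull(((u+.5)*4*S).astype(np.int32)); cv2.fillConvexPoly(big,h,255,cv2.LINE_8,3)
            f=cv2.resize(big,(560,420),interpolation=cv2.INTER_AREA)/255.
            e+=np.abs(f-m).sum()/m.sum()
        return e
    best=None
    for yaw in np.radians(np.arange(0,180,15)):
        q=minimize(cost,[p0[0],p0[1],yaw],method="Nelder-Mead",options=dict(initial_simplex=np.array([p0[0],p0[1],yaw])+np.array([[0,0,0],[.006,0,0],[0,.006,0],[0,0,.25]]),xatol=1e-5,fatol=1e-4))
        if best is None or q.fun<best.fun: best=q
    return best
E
python3 - <<'E'
from h import *
np.set_printoptions(precision=4,suppress=True)
a=cap("scene");b=cap("side")
ma=bluemask(a,(206,178,218,203)); mb=bluemask(b,(214,322,250,368))
for v in([(a,ma)],[(b,mb)],[(a,ma),(b,mb)]):
    q=fitkey(v,p0=(.454,-.337)); print(q.x[:2],np.degrees(q.x[2]),q.fun)
P=np.array([[.1,-.13,.1],[-.1,-.13,.1],[-.1,-.13,0],[.1,-.13,0],[-.1,.13,.1],[-.05,-.096,.1395]])
U=np.array([[515,333],[168,408],[185,538],[513,466],[80,160],[238,290]])/5-.5+[200,155]+.1
f=lambda p:(proj(b,T(p,P))-U).ravel()
s=least_squares(f,[.6,.1,0]);print(s.x,np.degrees(s.x[2]),s.fun.reshape(-1,2))
for n in["latch","spindle_seat"]:
    print(onz(a,[[402/1.42,278/1.42]],.1395))
print("seat",T(s.x,[-.05,-.096,.1195]),"bar",T(s.x,[[.1-.15,.045,.157]]))
s=r.sense();print(s["tcp_pos"],s["ee_rot"],s["time_s"])
E
```

```text
[ 0.4479 -0.343 ] 218.67481549279708 0.16975686274509807
[ 0.4501 -0.3366] 39.98295703719701 0.12884622539717974
[ 0.4494 -0.3407] 39.232610882741504 0.4078550433456115
[0.5206 0.0967 0.2435] 13.953714997134664 [[ 0.8374 -0.6008]
 [-0.3902 -0.7872]
 [-0.674   0.9155]
 [ 0.5975  0.1259]
 [-0.1994 -0.135 ]
 [-0.1614  0.0597]]
[[ 0.5089 -0.0021  0.1395]]
[[ 0.5089 -0.0021  0.1395]]
seat [[ 0.4952 -0.0085  0.1195]] bar [[0.4612 0.1283 0.157 ]]
[0.1539 0.6058 0.2416] [[-0.     -0.2463 -0.9692]
 [ 0.0001 -0.9692  0.2463]
 [-1.     -0.0001  0.    ]] 0.9
```

```bash
cat >> h.py <<'E'
from scipy.spatial.transform import Rotation as Ro
def down(yaw):  # tool x down, tool y at yaw (deg)
    y=np.array([np.cos(np.radians(yaw)),np.sin(np.radians(yaw)),0]); x=np.array([0,0,-1.]); return np.c_[x,y,np.cross(x,y)]
def plan(way,start=None):
    """way: list of (x,y,z,yaw). prints one line of normalised numbers per waypoint, chained with rounding"""
    s=r.sense()
    p,R=(np.array(s["tcp_pos"]),np.array(s["ee_rot"])) if start is None else (np.array(start[:3]),down(start[3]))
    for w in way:
        d=np.round(R.T@(np.array(w[:3])-p)/.75,4); v=np.round((Ro.from_matrix(R.T@down(w[3])).as_rotvec())/np.pi,4)
        print(w,"t",d,"a",v,"rows>=%.1f"%max(np.linalg.norm(d)*750/41.7,np.linalg.norm(v)*180/7.16))
        p=p+R@(d*.75); R=R@Ro.from_rotvec(v*np.pi).as_matrix()
E
python3 - <<'E'
from h import *
y=-104.3
plan([(.29,.48,.25,y-22),(.40,.33,.25,y-46),(.46,.15,.25,y-70),(.48,-.03,.25,y-92),(.47,-.2,.25,y-113),(.4495,-.338,.2,129.6)])
E
```

```text
(0.29, 0.48, 0.25, -126.3) t [-0.0112  0.1178 -0.2172] a [0.1225 0.     0.    ] rows>=4.4
(0.4, 0.33, 0.25, -150.3) t [-1.000e-04  7.440e-02 -2.366e-01] a [0.1333 0.     0.    ] rows>=4.5
(0.46, 0.15, 0.25, -174.3) t [ 0.      0.0494 -0.2481] a [0.1333 0.     0.    ] rows>=4.5
(0.48, -0.03, 0.25, -196.3) t [-0.     -0.0027 -0.2415] a [ 0.1223  0.     -0.    ] rows>=4.3
(0.47, -0.2, 0.25, -217.3) t [-0.     -0.0508 -0.2212] a [ 0.1166  0.     -0.    ] rows>=4.1
(0.4495, -0.338, 0.2, 129.6) t [ 0.0666 -0.0898 -0.163 ] a [ 0.0728  0.     -0.    ] rows>=3.6
```

>>> play_rows([
  {"fingers": -1, "tx": -0.0112, "ty": 0.1178, "tz": -0.2172, "ax": 0.1225, "ay": 0, "az": 0},
  {"fingers": -1, "tx": -0.0112, "ty": 0.1178, "tz": -0.2172, "ax": 0.1225, "ay": 0, "az": 0},
  {"fingers": -1, "tx": -0.0112, "ty": 0.1178, "tz": -0.2172, "ax": 0.1225, "ay": 0, "az": 0},
  {"fingers": -1, "tx": -0.0112, "ty": 0.1178, "tz": -0.2172, "ax": 0.1225, "ay": 0, "az": 0},
  {"fingers": -1, "tx": -0.0112, "ty": 0.1178, "tz": -0.2172, "ax": 0.1225, "ay": 0, "az": 0},
])

```text
time_s: 1.32
tcp_pos: [0.2923, 0.477, 0.2506]
ee_rot: [[0.0, -0.595, -0.804], [-0.0, -0.804, 0.595], [-1.0, 0.0, -0.0]]
wrist_force: [-0.3, 0.3, -0.1]
gripper_width: 1.0
```

>>> play_rows([
  {"fingers": -1, "tx": 0, "ty": 0.0744, "tz": -0.2366, "ax": 0.1333, "ay": 0, "az": 0},
  {"fingers": -1, "tx": 0, "ty": 0.0744, "tz": -0.2366, "ax": 0.1333, "ay": 0, "az": 0},
  {"fingers": -1, "tx": 0, "ty": 0.0744, "tz": -0.2366, "ax": 0.1333, "ay": 0, "az": 0},
  {"fingers": -1, "tx": 0, "ty": 0.0744, "tz": -0.2366, "ax": 0.1333, "ay": 0, "az": 0},
  {"fingers": -1, "tx": 0, "ty": 0.0744, "tz": -0.2366, "ax": 0.1333, "ay": 0, "az": 0},
])

```text
time_s: 1.73
tcp_pos: [0.4014, 0.3266, 0.2503]
ee_rot: [[0.0, -0.871, -0.492], [-0.0, -0.492, 0.871], [-1.0, 0.0, -0.0]]
wrist_force: [-0.3, -0.2, 0.0]
gripper_width: 1.003
```

>>> play_rows([
  {"fingers": -1, "tx": 0, "ty": 0.0494, "tz": -0.2481, "ax": 0.1333, "ay": 0, "az": 0},
  {"fingers": -1, "tx": 0, "ty": 0.0494, "tz": -0.2481, "ax": 0.1333, "ay": 0, "az": 0},
  {"fingers": -1, "tx": 0, "ty": 0.0494, "tz": -0.2481, "ax": 0.1333, "ay": 0, "az": 0},
  {"fingers": -1, "tx": 0, "ty": 0.0494, "tz": -0.2481, "ax": 0.1333, "ay": 0, "az": 0},
  {"fingers": -1, "tx": 0, "ty": 0.0494, "tz": -0.2481, "ax": 0.1333, "ay": 0, "az": 0},
])

```text
time_s: 2.15
tcp_pos: [0.4602, 0.1467, 0.2503]
ee_rot: [[0.0, -0.995, -0.096], [-0.0, -0.096, 0.995], [-1.0, -0.0, -0.0]]
wrist_force: [0.2, 0.3, -0.1]
gripper_width: 1.003
```

>>> play_rows([
  {"fingers": -1, "tx": 0, "ty": -0.0027, "tz": -0.2415, "ax": 0.1223, "ay": 0, "az": 0},
  {"fingers": -1, "tx": 0, "ty": -0.0027, "tz": -0.2415, "ax": 0.1223, "ay": 0, "az": 0},
  {"fingers": -1, "tx": 0, "ty": -0.0027, "tz": -0.2415, "ax": 0.1223, "ay": 0, "az": 0},
  {"fingers": -1, "tx": 0, "ty": -0.0027, "tz": -0.2415, "ax": 0.1223, "ay": 0, "az": 0},
  {"fingers": -1, "tx": 0, "ty": -0.0027, "tz": -0.2415, "ax": 0.1223, "ay": 0, "az": 0},
])

```text
time_s: 2.57
tcp_pos: [0.4798, -0.0339, 0.2502]
ee_rot: [[0.0, -0.959, 0.285], [-0.001, 0.285, 0.959], [-1.0, -0.0, -0.001]]
wrist_force: [0.5, 0.9, -0.3]
gripper_width: 0.997
```

```bash
python3 - <<'E'
from h import *
np.set_printoptions(precision=4,suppress=True)
s=r.sense();print(s["time_s"],s["tcp_pos"],s["joints"],s["wrist_force"]); R=np.array(s["ee_rot"]);print(R)
w=cap("wrist"); print(w["mount"],w["fx"]); save(w,"w1.png",k=1.42)
print("bar?",[q for q in spotter.find_in("hood_bar",w)][:2],[q for q in spotter.find_in("latch",w)][:2])
np.savez("w1",**{k:w[k] for k in("image","fx","fy","cx","cy","dist","R","t")})
E
```

```text
2.5667 [ 0.4798 -0.0339  0.2502] [ 15.3902   7.4805 -18.2494   0.04   -64.2712 -31.9607] [ 0.5026  0.8768 -0.2945]
[[ 0.0001 -0.9586  0.2849]
 [-0.0006  0.2849  0.9586]
 [-1.     -0.0003 -0.0005]]
[[-0.     -0.2737  0.9618 -0.1432]
 [ 1.     -0.0003 -0.      0.0003]
 [ 0.0003  0.9618  0.2737 -0.0745]
 [ 0.      0.      0.      1.    ]] 316.5901644889828
bar? [] [{'uv': [278.6, 236.3], 'score': 0.85}]
```

View pics/w1.png

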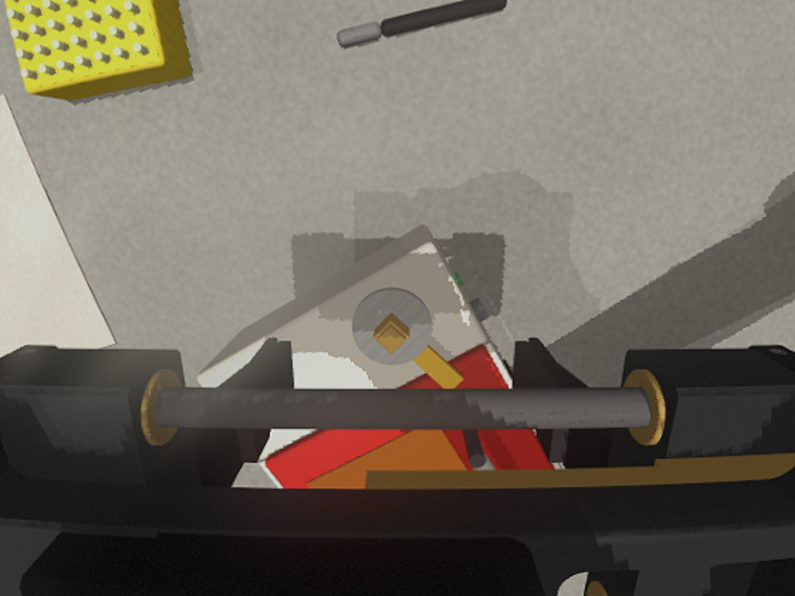

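The wrist view shows the flange centred near (391,327) with the square spindle on it, the yellow tab pointing to (462,380), and the incubator's front right corner near (430,240). Next: measure these numerically.

```bash
python3 - <<'E'
from h import *
np.set_printoptions(precision=4,suppress=True)
w=dict(np.load("w1.npz")); im=w["image"]
hsv=cv2.cvtColor(im,cv2.COLOR_RGB2HSV)
m=((hsv[...,0]>18)&(hsv[...,0]<30)&(hsv[...,1]>150)&(hsv[...,2]>90)).astype(np.uint8)
m[:205]=0;m[275:]=0
n,l,s,ce=cv2.connectedComponentsWithStats(m)
for i in range(1,n):
    if s[i,4]>30:
        v,u=np.nonzero(l==i); X=onz(w,np.c_[u,v],.117)[:,:2]; c=X.mean(0); ev,V=np.linalg.eigh(np.cov((X-c).T))
        print(s[i],ce[i],c,"axis deg",np.degrees(np.arctan2(V[1,1],V[0,1])),4*np.sqrt(ev))
# flange: grey circle. rectify top plane at z=.1195, 0.25mm/px around guess
def rect(z,cx,cy,half=.05,res=.00025):
    N=int(2*half/res); g=(np.arange(N)-N/2)*res
    X,Y=np.meshgrid(cx+g,cy+g); uv=proj(w,np.c_[X.ravel(),Y.ravel(),np.full(X.size,z)]).astype(np.float32).reshape(N,N,2)
    return cv2.remap(cv2.cvtColor(im,cv2.COLOR_RGB2BGR),uv[...,0],uv[...,1],cv2.INTER_LINEAR)
c0=onz(w,[[391/1.42,327/1.42]],.1195)[0]; print("flange guess",c0, "spindle top",onz(w,[[391/1.42,328/1.42]],.1395))
A=rect(.1195,c0[0],c0[1]);B=rect(.1395,c0[0],c0[1]);C=rect(.100,c0[0]+.05,c0[1]+.09,.1,.0005)
cv2.imwrite("pics/rect.png",np.hstack([A,B]))
g=cv2.GaussianBlur(cv2.cvtColor(A,cv2.COLOR_BGR2GRAY),(5,5),0)
h=cv2.HoughCircles(g,cv2.HOUGH_GRADIENT,1,100,param1=60,param2=15,minRadius=95,maxRadius=115)
if h is not None:
    for q in h[0][:3]: print(q,c0[:2]+(q[:2]-200)*.00025)
E
```

```text
[291 244  35  30 488] [308.375  259.4078] [0.4727 0.0272] axis deg 120.28741666561159 [0.0168 0.0386]
flange guess [ 0.494  -0.011   0.1195] spindle top [[ 0.4916 -0.0172  0.1395]]
[198.5 195.5 103. ] [ 0.4936 -0.0121]
```

View pics/rect.png

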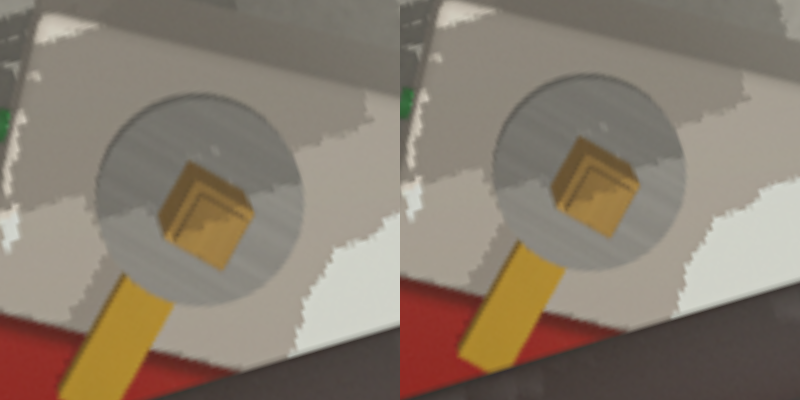

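Left half is the flange plane, centre about (199,196). Right half is the spindle-top plane, square centred about (604,202) and edges at about 29°. The axis is at about (0.494,-0.0115), the latch at about 0.27 rad and the incubator yaw is 14°. On to the key.

>>> play_rows([
  {"fingers": -1, "tx": 0, "ty": -0.0508, "tz": -0.2212, "ax": 0.1166, "ay": 0, "az": 0},
  {"fingers": -1, "tx": 0, "ty": -0.0508, "tz": -0.2212, "ax": 0.1166, "ay": 0, "az": 0},
  {"fingers": -1, "tx": 0, "ty": -0.0508, "tz": -0.2212, "ax": 0.1166, "ay": 0, "az": 0},
  {"fingers": -1, "tx": 0, "ty": -0.0508, "tz": -0.2212, "ax": 0.1166, "ay": 0, "az": 0},
  {"fingers": -1, "tx": 0, "ty": -0.0508, "tz": -0.2212, "ax": 0.1166, "ay": 0, "az": 0},
])

```text
time_s: 3.13
tcp_pos: [0.4698, -0.2035, 0.2499]
ee_rot: [[-0.0, -0.793, 0.609], [-0.001, 0.609, 0.793], [-1.0, -0.0, -0.001]]
wrist_force: [1.0, 0.6, -0.2]
gripper_width: 0.998
```

```bash
python3 - <<'E'
from h import *
np.set_printoptions(precision=4,suppress=True)
s=r.sense();print(s["time_s"],s["tcp_pos"])
w=cap("wrist"); save(w,"w2.png",k=1.42)
u=proj(w,[[.4497,-.339,.03]])[0];print(u)
x,y=int(u[0]),int(u[1])
for c in [w]:
    m=bluemask(w,(max(0,x-45),max(0,y-60),x+45,y+60)); v,uu=np.nonzero(m);print(m.sum(),uu.min(),uu.max(),v.min(),v.max())
    q=fitkey([(w,m)],p0=(.4497,-.339)); print(q.x[:2],np.degrees(q.x[2]),q.fun)
E
```

```text
3.1333 [ 0.4698 -0.2035  0.2499]
[221.3915  74.7178]
1608 203 245 46 99
[ 0.4502 -0.3385] 40.27020834759712 0.06665447273436738
```

```bash
python3 - <<'E'
from h import *
plan([(.4502,-.3385,.13,130.3),(.4502,-.3385,.047,130.3)],start=(.47,-.2,.25,-217.3))
plan([(.4502,-.3385,.25,130.3),(.475,-.175,.26,119.5),(.494,-.0115,.20,119.5),(.494,-.0115,.1895,119.5)],start=(.4502,-.3385,.047,130.3))
E
```

```text
(0.4502, -0.3385, 0.13, 130.3) t [ 0.16   -0.0909 -0.1629] a [0.0689 0.     0.    ] rows>=4.4
(0.4502, -0.3385, 0.047, 130.3) t [ 0.1107 -0.      0.    ] a [-0.  0.  0.] rows>=2.0
(0.4502, -0.3385, 0.25, 130.3) t [-0.2707  0.      0.    ] a [0. 0. 0.] rows>=4.9
(0.475, -0.175, 0.26, 119.5) t [-0.0133  0.1449  0.1662] a [0.06 0.   0.  ] rows>=4.0
(0.494, -0.0115, 0.2, 119.5) t [0.08   0.1772 0.1294] a [0. 0. 0.] rows>=4.2
(0.494, -0.0115, 0.1895, 119.5) t [0.014 0.    0.   ] a [0. 0. 0.] rows>=0.3
```

>>> play_rows([
  {"fingers": -1, "tx": 0.16, "ty": -0.0909, "tz": -0.1629, "ax": 0.0689, "ay": 0, "az": 0},
  {"fingers": -1, "tx": 0.16, "ty": -0.0909, "tz": -0.1629, "ax": 0.0689, "ay": 0, "az": 0},
  {"fingers": -1, "tx": 0.16, "ty": -0.0909, "tz": -0.1629, "ax": 0.0689, "ay": 0, "az": 0},
  {"fingers": -1, "tx": 0.16, "ty": -0.0909, "tz": -0.1629, "ax": 0.0689, "ay": 0, "az": 0},
  {"fingers": -1, "tx": 0.16, "ty": -0.0909, "tz": -0.1629, "ax": 0.0689, "ay": 0, "az": 0},
])

```text
time_s: 3.6
tcp_pos: [0.449, -0.3383, 0.1262]
ee_rot: [[-0.005, -0.647, 0.763], [0.003, 0.763, 0.647], [-1.0, 0.005, -0.002]]
wrist_force: [-0.2, -0.0, 0.4]
gripper_width: 1.003
```

>>> play_rows([
  {"fingers": -1, "tx": 0.03, "ty": 0, "tz": 0, "ax": 0, "ay": 0, "az": 0},
  {"fingers": -1, "tx": 0.07, "ty": 0, "tz": 0, "ax": 0, "ay": 0, "az": 0},
  {"fingers": -1, "tx": 0.1, "ty": 0, "tz": 0, "ax": 0, "ay": 0, "az": 0},
  {"fingers": -1, "tx": 0.1107, "ty": 0, "tz": 0, "ax": 0, "ay": 0, "az": 0},
  {"fingers": -1, "tx": 0.1107, "ty": 0, "tz": 0, "ax": 0, "ay": 0, "az": 0},
])

```text
time_s: 4.02
tcp_pos: [0.4499, -0.3367, 0.0453]
ee_rot: [[-0.004, -0.648, 0.761], [0.002, 0.761, 0.648], [-1.0, 0.004, -0.002]]
wrist_force: [1.4, 0.2, 0.2]
gripper_width: 1.0
```

>>> play_rows([
  {"fingers": 1, "tx": 0, "ty": 0, "tz": 0, "ax": 0, "ay": 0, "az": 0},
  {"fingers": 1, "tx": 0, "ty": 0, "tz": 0, "ax": 0, "ay": 0, "az": 0},
  {"fingers": 1, "tx": 0, "ty": 0, "tz": 0, "ax": 0, "ay": 0, "az": 0},
  {"fingers": 1, "tx": 0, "ty": 0, "tz": 0, "ax": 0, "ay": 0, "az": 0},
  {"fingers": 1, "tx": 0, "ty": 0, "tz": 0, "ax": 0, "ay": 0, "az": 0},
])

```text
time_s: 4.43
tcp_pos: [0.4507, -0.3386, 0.048]
ee_rot: [[0.002, -0.647, 0.763], [-0.001, 0.763, 0.647], [-1.0, -0.002, 0.001]]
wrist_force: [-0.3, -0.4, 0.2]
gripper_width: 0.709
```

>>> play_rows([
  {"fingers": 1, "tx": 0, "ty": 0, "tz": 0, "ax": 0, "ay": 0, "az": 0},
  {"fingers": 1, "tx": 0, "ty": 0, "tz": 0, "ax": 0, "ay": 0, "az": 0},
  {"fingers": 1, "tx": 0, "ty": 0, "tz": 0, "ax": 0, "ay": 0, "az": 0},
  {"fingers": 1, "tx": 0, "ty": 0, "tz": 0, "ax": 0, "ay": 0, "az": 0},
  {"fingers": 1, "tx": 0, "ty": 0, "tz": 0, "ax": 0, "ay": 0, "az": 0},
])

```text
time_s: 4.85
tcp_pos: [0.4501, -0.3385, 0.0469]
ee_rot: [[-0.0, -0.647, 0.763], [0.0, 0.763, 0.647], [-1.0, 0.0, -0.0]]
wrist_force: [-0.4, -0.1, 0.3]
gripper_width: 0.328
```

>>> play_rows([
  {"fingers": 1, "tx": 0, "ty": 0, "tz": 0, "ax": 0, "ay": 0, "az": 0},
  {"fingers": 1, "tx": 0, "ty": 0, "tz": 0, "ax": 0, "ay": 0, "az": 0},
  {"fingers": 1, "tx": 0, "ty": 0, "tz": 0, "ax": 0, "ay": 0, "az": 0},
  {"fingers": 1, "tx": 0, "ty": 0, "tz": 0, "ax": 0, "ay": 0, "az": 0},
  {"fingers": 1, "tx": 0, "ty": 0, "tz": 0, "ax": 0, "ay": 0, "az": 0},
])

```text
time_s: 5.27
tcp_pos: [0.4502, -0.3385, 0.0469]
ee_rot: [[-0.0, -0.647, 0.763], [0.0, 0.763, 0.647], [-1.0, 0.0, -0.0]]
wrist_force: [0.5, 0.0, -0.7]
gripper_width: 0.134
```

>>> play_rows([
  {"fingers": 1, "tx": -0.03, "ty": 0, "tz": 0, "ax": 0, "ay": 0, "az": 0},
  {"fingers": 1, "tx": -0.08, "ty": 0, "tz": 0, "ax": 0, "ay": 0, "az": 0},
  {"fingers": 1, "tx": -0.13, "ty": 0, "tz": 0, "ax": 0, "ay": 0, "az": 0},
  {"fingers": 1, "tx": -0.18, "ty": 0, "tz": 0, "ax": 0, "ay": 0, "az": 0},
  {"fingers": 1, "tx": -0.22, "ty": 0, "tz": 0, "ax": 0, "ay": 0, "az": 0},
])

```text
time_s: 5.68
tcp_pos: [0.4505, -0.3387, 0.215]
ee_rot: [[0.002, -0.647, 0.762], [-0.001, 0.762, 0.647], [-1.0, -0.003, 0.001]]
wrist_force: [1.1, -0.2, -0.7]
gripper_width: 0.132
```

```bash
python3 - <<'E'
from h import *
s=r.sense();print(s["time_s"],s["tcp_pos"],s["gripper_width"],s["joints"])
plan([(.475,-.175,.25,119.5),(.494,-.0115,.21,119.5)],start=(.4502,-.3385,.212,130.3))
E
```

```text
5.6833 [ 0.45046183 -0.33871417  0.21499688] 0.13214810649517283 [-2.04542877e+01  1.72053570e+01 -1.07666958e+01  3.17161637e-02
 -6.18751604e+01 -2.92419432e+01]
(0.475, -0.175, 0.25, 119.5) t [-0.0507  0.1449  0.1662] a [0.06 0.   0.  ] rows>=4.1
(0.494, -0.0115, 0.21, 119.5) t [0.0534 0.1772 0.1294] a [0. 0. 0.] rows>=4.1
```

>>> play_rows([
  {"fingers": 1, "tx": -0.0507, "ty": 0.1449, "tz": 0.1662, "ax": 0.06, "ay": 0, "az": 0},
  {"fingers": 1, "tx": -0.0507, "ty": 0.1449, "tz": 0.1662, "ax": 0.06, "ay": 0, "az": 0},
  {"fingers": 1, "tx": -0.0507, "ty": 0.1449, "tz": 0.1662, "ax": 0.06, "ay": 0, "az": 0},
  {"fingers": 1, "tx": -0.0507, "ty": 0.1449, "tz": 0.1662, "ax": 0.06, "ay": 0, "az": 0},
  {"fingers": 1, "tx": -0.0507, "ty": 0.1449, "tz": 0.1662, "ax": 0.06, "ay": 0, "az": 0},
])

```text
time_s: 6.1
tcp_pos: [0.476, -0.1709, 0.2519]
ee_rot: [[0.004, -0.497, 0.868], [0.001, 0.868, 0.497], [-1.0, -0.001, 0.004]]
wrist_force: [-0.6, -0.9, -0.2]
gripper_width: 0.134
```

>>> play_rows([
  {"fingers": 1, "tx": 0.0134, "ty": 0.0443, "tz": 0.0324, "ax": 0, "ay": 0, "az": 0},
  {"fingers": 1, "tx": 0.0267, "ty": 0.0886, "tz": 0.0647, "ax": 0, "ay": 0, "az": 0},
  {"fingers": 1, "tx": 0.04, "ty": 0.1329, "tz": 0.097, "ax": 0, "ay": 0, "az": 0},
  {"fingers": 1, "tx": 0.05, "ty": 0.165, "tz": 0.12, "ax": 0, "ay": 0, "az": 0},
  {"fingers": 1, "tx": 0.0534, "ty": 0.1772, "tz": 0.1294, "ax": 0, "ay": 0, "az": 0},
])

```text
time_s: 6.52
tcp_pos: [0.4934, -0.0085, 0.2086]
ee_rot: [[-0.002, -0.495, 0.869], [0.0, 0.869, 0.495], [-1.0, 0.001, -0.002]]
wrist_force: [0.4, -0.2, -1.7]
gripper_width: 0.135
```

>>> play_rows([
  {"fingers": 1, "tx": 0, "ty": 0, "tz": 0, "ax": 0, "ay": 0, "az": 0},
  {"fingers": 1, "tx": 0, "ty": 0, "tz": 0, "ax": 0, "ay": 0, "az": 0},
  {"fingers": 1, "tx": 0, "ty": 0, "tz": 0, "ax": 0, "ay": 0, "az": 0},
])

```text
time_s: 6.77
tcp_pos: [0.494, -0.0123, 0.2101]
ee_rot: [[0.0, -0.492, 0.871], [-0.0, 0.871, 0.492], [-1.0, -0.0, -0.0]]
wrist_force: [1.1, -0.4, -0.5]
gripper_width: 0.135
```

```bash
python3 - <<'E'
from h import *
np.set_printoptions(precision=4,suppress=True)
s=r.sense();print(s["time_s"],s["tcp_pos"],s["gripper_width"],s["wrist_force"])
def crop(c,k=8):
    u=proj(c,[[.494,-.0115,.15]])[0].astype(int); im=cv2.cvtColor(c["image"],cv2.COLOR_RGB2BGR)[u[1]-32:u[1]+32,u[0]-24:u[0]+24]; return cv2.resize(im,None,fx=8,fy=8,interpolation=cv2.INTER_CUBIC),u
b=cap("side");a=cap("scene")
A,ua=crop(a);B,ub=crop(b);print(ua,ub)
cv2.imwrite("pics/ins.png",np.hstack([A,B]))
# fitted key pose in the air (z = tcp-.047) from the side view and scene
z=s["tcp_pos"][2]-.047
for c in(b,a):
    u=proj(c,[[.494,-.0115,z+.02]])[0].astype(int); m=bluemask(c,(u[0]-16,u[1]-25,u[0]+16,u[1]+25)); v,x=np.nonzero(m); print("blue",m.sum(),x.min(),x.max(),v.min(),v.max(),x.mean(),v.mean())
    parts=np.vstack([box(.038,.038,0,.026),]); P=proj(c,T((.494,-.0115,np.radians(29.5)),parts+[0,0,z])); print("hub pred",P.min(0),P.max(0), "spindle top pred",proj(c,[[.494,-.0115,.1395]])[0])
E
```

```text
6.7667 [ 0.494  -0.0123  0.2101] 0.13541271987470774 [ 1.1344 -0.406  -0.517 ]
[282 190] [246 210]
blue 243 236 254 187 210 243.80246913580248 200.50617283950618
hub pred [235.4587 192.4445] [255.8103 211.9215] spindle top pred [246.5939 213.3253]
blue 139 277 287 168 189 282.0359712230216 181.75539568345323
hub pred [276.7802 177.1204] [288.6719 190.0922] spindle top pred [282.7148 192.8961]
```

View pics/ins.png

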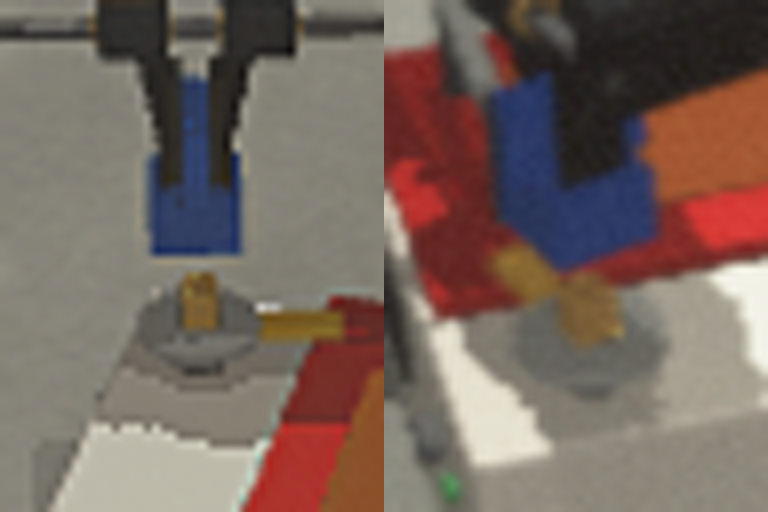

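Left (scene): key hub directly over the spindle, hub centre x about 196 and spindle about 199. Right (side): spindle at about (588,300), just below the hub. Alignment looks good, so I shift 1 mm in x and descend in force-checked steps.

>>> play_rows([
  {"fingers": 1, "tx": 0.015, "ty": -0.0007, "tz": 0.0012, "ax": 0, "ay": 0, "az": 0},
  {"fingers": 1, "tx": 0.0267, "ty": -0.0007, "tz": 0.0012, "ax": 0, "ay": 0, "az": 0},
  {"fingers": 1, "tx": 0.0267, "ty": -0.0007, "tz": 0.0012, "ax": 0, "ay": 0, "az": 0},
])

```text
time_s: 7.12
tcp_pos: [0.4936, -0.0126, 0.1881]
ee_rot: [[-0.004, -0.491, 0.871], [-0.0, 0.871, 0.491], [-1.0, 0.002, -0.004]]
wrist_force: [-0.2, -0.3, -0.5]
gripper_width: 0.138
```

>>> play_rows([
  {"fingers": 1, "tx": 0.003, "ty": 0, "tz": 0, "ax": 0, "ay": 0, "az": 0},
  {"fingers": 1, "tx": 0.006, "ty": 0, "tz": 0, "ax": 0, "ay": 0, "az": 0},
  {"fingers": 1, "tx": 0.008, "ty": 0, "tz": 0, "ax": 0, "ay": 0, "az": 0},
  {"fingers": 1, "tx": 0.008, "ty": 0, "tz": 0, "ax": 0, "ay": 0, "az": 0},
])

```text
time_s: 7.45
tcp_pos: [0.495, -0.0116, 0.1838]
ee_rot: [[-0.0, -0.492, 0.87], [0.0, 0.87, 0.492], [-1.0, 0.0, -0.0]]
wrist_force: [-0.0, -0.1, -0.5]
gripper_width: 0.14
```

>>> play_rows([
  {"fingers": 1, "tx": 0.002, "ty": 0, "tz": 0, "ax": 0, "ay": 0, "az": 0},
  {"fingers": 1, "tx": 0.004, "ty": 0, "tz": 0, "ax": 0, "ay": 0, "az": 0},
  {"fingers": 1, "tx": 0.006, "ty": 0, "tz": 0, "ax": 0, "ay": 0, "az": 0},
  {"fingers": 1, "tx": 0.006, "ty": 0, "tz": 0, "ax": 0, "ay": 0, "az": 0},
])

```text
time_s: 7.78
tcp_pos: [0.4948, -0.0115, 0.1791]
ee_rot: [[-0.001, -0.492, 0.87], [-0.0, 0.87, 0.492], [-1.0, 0.0, -0.0]]
wrist_force: [-0.5, 0.5, -1.3]
gripper_width: 0.135
```

Past the shoulder with no contact. Continuing to the seat.

>>> play_rows([
  {"fingers": 1, "tx": 0.003, "ty": 0, "tz": 0, "ax": 0, "ay": 0, "az": 0},
  {"fingers": 1, "tx": 0.006, "ty": 0, "tz": 0, "ax": 0, "ay": 0, "az": 0},
  {"fingers": 1, "tx": 0.009, "ty": 0, "tz": 0, "ax": 0, "ay": 0, "az": 0},
  {"fingers": 1, "tx": 0.009, "ty": 0, "tz": 0, "ax": 0, "ay": 0, "az": 0},
])

```text
time_s: 8.12
tcp_pos: [0.4947, -0.0116, 0.172]
ee_rot: [[-0.001, -0.492, 0.87], [-0.0, 0.87, 0.492], [-1.0, 0.0, -0.001]]
wrist_force: [0.1, 0.7, -0.2]
gripper_width: 0.136
```

```bash
python3 - <<'E'
from h import *
np.set_printoptions(precision=4,suppress=True)
s=r.sense();print(s["time_s"],s["tcp_pos"],s["wrist_force"],s["moment"],s["joints"])
E
```

```text
8.1167 [ 0.4947 -0.0116  0.172 ] [ 0.0831  0.7436 -0.2038] [ 0.0617 -0.1489  0.0132] [ 17.494   13.2634 -23.2435  -0.0074 -53.5597 -77.9938]
```

>>> play_rows([
  {"fingers": 1, "tx": 0.003, "ty": 0, "tz": 0, "ax": 0, "ay": 0, "az": 0},
  {"fingers": 1, "tx": 0.006, "ty": 0, "tz": 0, "ax": 0, "ay": 0, "az": 0},
  {"fingers": 1, "tx": 0.008, "ty": 0, "tz": 0, "ax": 0, "ay": 0, "az": 0},
  {"fingers": 1, "tx": 0.009, "ty": 0, "tz": 0, "ax": 0, "ay": 0, "az": 0},
  {"fingers": 1, "tx": 0.009, "ty": 0, "tz": 0, "ax": 0, "ay": 0, "az": 0},
])

```text
time_s: 8.53
tcp_pos: [0.495, -0.0115, 0.1663]
ee_rot: [[-0.0, -0.493, 0.87], [-0.0, 0.87, 0.493], [-1.0, -0.0, -0.0]]
wrist_force: [-1.6, 0.9, 2.8]
gripper_width: 0.137
```

>>> play_rows([
  {"fingers": 1, "tx": 0, "ty": 0, "tz": 0, "ax": -0.0333, "ay": 0, "az": 0},
  {"fingers": 1, "tx": 0, "ty": 0, "tz": 0, "ax": -0.0667, "ay": 0, "az": 0},
  {"fingers": 1, "tx": 0, "ty": 0, "tz": 0, "ax": -0.1, "ay": 0, "az": 0},
  {"fingers": 1, "tx": 0, "ty": 0, "tz": 0, "ax": -0.1333, "ay": 0, "az": 0},
  {"fingers": 1, "tx": 0, "ty": 0, "tz": 0, "ax": -0.1667, "ay": 0, "az": 0},
])

```text
time_s: 8.95
tcp_pos: [0.4951, -0.0106, 0.1663]
ee_rot: [[0.001, -0.864, 0.503], [0.002, 0.503, 0.864], [-1.0, 0.0, 0.002]]
wrist_force: [-2.6, 4.3, 2.1]
gripper_width: 0.133
```

>>> play_rows([
  {"fingers": 1, "tx": 0, "ty": 0, "tz": 0, "ax": -0.0222, "ay": 0, "az": 0},
  {"fingers": 1, "tx": 0, "ty": 0, "tz": 0, "ax": -0.0444, "ay": 0, "az": 0},
  {"fingers": 1, "tx": 0, "ty": 0, "tz": 0, "ax": -0.0667, "ay": 0, "az": 0},
  {"fingers": 1, "tx": 0, "ty": 0, "tz": 0, "ax": -0.0833, "ay": 0, "az": 0},
  {"fingers": 1, "tx": 0, "ty": 0, "tz": 0, "ax": -0.0833, "ay": 0, "az": 0},
])

```text
time_s: 9.37
tcp_pos: [0.4949, -0.0107, 0.1663]
ee_rot: [[0.0, -0.964, 0.266], [0.001, 0.266, 0.964], [-1.0, 0.0, 0.001]]
wrist_force: [-2.6, 3.1, 4.1]
gripper_width: 0.136
```

```bash
python3 - <<'E'
from h import *
np.set_printoptions(precision=4,suppress=True)
s=r.sense();R=np.array(s["ee_rot"]);print(s["time_s"],s["tcp_pos"],s["wrist_force"],s["moment"],s["joints"][5],np.degrees(np.arctan2(R[1,1],R[0,1])))
E
```

```text
9.3667 [ 0.4949 -0.0107  0.1663] [-2.6456  3.0779  4.124 ] [ 1.3892  0.8041 -0.0001] -32.89262211757833 164.601768430868
```

>>> play_rows([
  {"fingers": 1, "tx": 0, "ty": 0, "tz": 0, "ax": -0.0167, "ay": 0, "az": 0},
  {"fingers": 1, "tx": 0, "ty": 0, "tz": 0, "ax": -0.0333, "ay": 0, "az": 0},
  {"fingers": 1, "tx": 0, "ty": 0, "tz": 0, "ax": -0.05, "ay": 0, "az": 0},
  {"fingers": 1, "tx": 0, "ty": 0, "tz": 0, "ax": -0.0611, "ay": 0, "az": 0},
  {"fingers": 1, "tx": 0, "ty": 0, "tz": 0, "ax": -0.0611, "ay": 0, "az": 0},
])

```text
time_s: 9.78
tcp_pos: [0.4946, -0.011, 0.1663]
ee_rot: [[-0.0, -0.997, 0.078], [0.001, 0.078, 0.997], [-1.0, 0.001, 0.001]]
wrist_force: [-3.3, 3.5, 5.9]
gripper_width: 0.139
```

```bash
python3 - <<'E'
from h import *
np.set_printoptions(precision=4,suppress=True)
s=r.sense();R=np.array(s["ee_rot"]);print(s["time_s"],s["tcp_pos"],s["wrist_force"],s["moment"],s["joints"][5],np.degrees(np.arctan2(R[1,1],R[0,1])))
E
```

```text
9.7833 [ 0.4946 -0.011   0.1663] [-3.2889  3.4844  5.916 ] [ 1.3691  1.1601 -0.054 ] -21.970207225597154 175.52288264868548
```

>>> play_rows([
  {"fingers": 1, "tx": 0, "ty": 0, "tz": 0, "ax": -0.0111, "ay": 0, "az": 0},
  {"fingers": 1, "tx": 0, "ty": 0, "tz": 0, "ax": -0.0222, "ay": 0, "az": 0},
  {"fingers": 1, "tx": 0, "ty": 0, "tz": 0, "ax": -0.0222, "ay": 0, "az": 0},
])

```text
time_s: 10.03
tcp_pos: [0.4944, -0.0108, 0.1663]
ee_rot: [[-0.001, -1.0, 0.009], [0.001, 0.009, 1.0], [-1.0, 0.001, 0.001]]
wrist_force: [-3.9, 5.1, 4.7]
gripper_width: 0.134
```

```bash
python3 - <<'E'
from h import *
np.set_printoptions(precision=4,suppress=True)
s=r.sense();R=np.array(s["ee_rot"]);print(s["time_s"],s["tcp_pos"],s["wrist_force"],s["moment"],s["joints"][5],np.degrees(np.arctan2(R[1,1],R[0,1])))
w=cap("wrist"); save(w,"w3.png",(120,150,440,390),2.5)
E
```

```text
10.0333 [ 0.4944 -0.0108  0.1663] [-3.8908  5.0651  4.6705] [ 1.7748  1.3859 -0.1575] -18.016016942981732 179.4634247922405
```

View pics/w3.png

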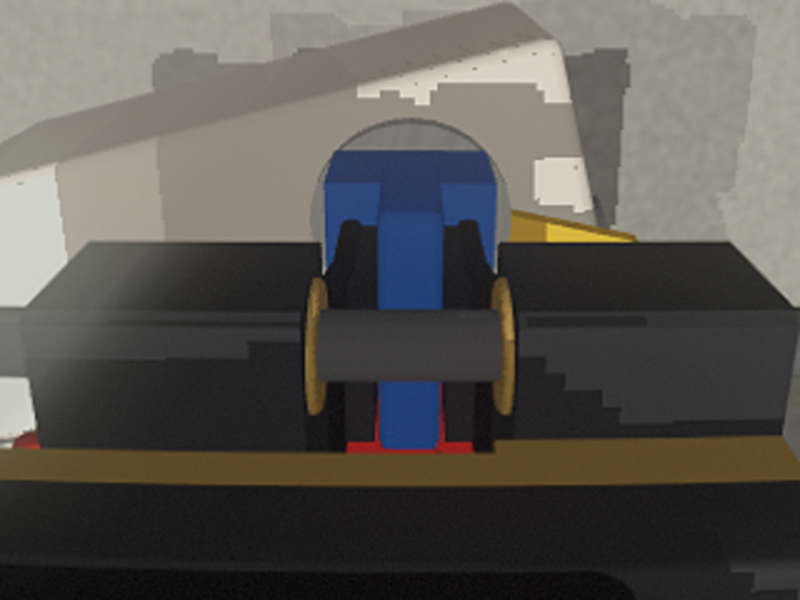

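The wrist view shows the hub on the flange and the tab edge running from (510,210) to (635,238), swung to the front and clear of the hood. Moment has risen to 0.16 N m, which suggests the stop. Checking the tab angle.

```bash
python3 - <<'E'
from h import *
np.set_printoptions(precision=4,suppress=True)
w=cap("wrist")
for z in(.113,.117,.1195):
    X=onz(w,[[324,234],[374,245.2]],z);d=X[1]-X[0];print(X[:,:2],np.degrees(np.arctan2(d[1],d[0]))-90-14)
s=r.sense();print(s["moment"])
E
```

```text
[[ 0.4673 -0.0101]
 [ 0.4333 -0.0016]] 61.95524459460984
[[ 0.4678 -0.0117]
 [ 0.4345 -0.0033]] 61.95524459460984
[[ 0.4681 -0.0126]
 [ 0.4353 -0.0044]] 61.95524459460984
[ 1.6614  1.3908 -0.1506]
```

>>> play_rows([
  {"fingers": 1, "tx": 0, "ty": 0, "tz": 0, "ax": -0.01, "ay": 0, "az": 0},
  {"fingers": 1, "tx": 0, "ty": 0, "tz": 0, "ax": -0.0167, "ay": 0, "az": 0},
  {"fingers": 1, "tx": 0, "ty": 0, "tz": 0, "ax": -0.0167, "ay": 0, "az": 0},
])

```text
time_s: 10.38
tcp_pos: [0.4944, -0.0108, 0.1663]
ee_rot: [[-0.001, -0.999, -0.042], [0.001, -0.042, 0.999], [-1.0, 0.001, 0.001]]
wrist_force: [-4.5, 4.8, 6.2]
gripper_width: 0.138
```

```bash
python3 - <<'E'
from h import *
np.set_printoptions(precision=4,suppress=True)
s=r.sense();R=np.array(s["ee_rot"]);print(s["time_s"],s["tcp_pos"],s["wrist_force"],s["moment"],np.degrees(np.arctan2(R[1,1],R[0,1])))
E
```

```text
10.3833 [ 0.4944 -0.0108  0.1663] [-4.4572  4.79    6.2265] [ 1.5787  1.3578 -0.4728] -177.62076131389904
```

At the stop: moment is now 0.47 N m with the tab at about 62–63°. Relieving slightly, then releasing and rising.

>>> play_rows([
  {"fingers": 1, "tx": 0, "ty": 0, "tz": 0, "ax": 0.014, "ay": 0, "az": 0},
  {"fingers": 1, "tx": 0, "ty": 0, "tz": 0, "ax": 0.014, "ay": 0, "az": 0},
  {"fingers": -0.2, "tx": 0, "ty": 0, "tz": 0, "ax": 0.014, "ay": 0, "az": 0},
  {"fingers": -0.2, "tx": 0, "ty": 0, "tz": 0, "ax": 0.014, "ay": 0, "az": 0},
  {"fingers": -0.2, "tx": 0, "ty": 0, "tz": 0, "ax": 0.014, "ay": 0, "az": 0},
])

```text
time_s: 10.8
tcp_pos: [0.4953, -0.0117, 0.1658]
ee_rot: [[0.001, -1.0, 0.001], [-0.0, 0.001, 1.0], [-1.0, -0.001, -0.0]]
wrist_force: [-0.1, 0.1, -0.7]
gripper_width: 0.284
```

>>> play_rows([
  {"fingers": -0.2, "tx": 0, "ty": 0, "tz": 0, "ax": 0, "ay": 0, "az": 0},
  {"fingers": -0.2, "tx": 0, "ty": 0, "tz": 0, "ax": 0, "ay": 0, "az": 0},
  {"fingers": -0.2, "tx": 0, "ty": 0, "tz": 0, "ax": 0, "ay": 0, "az": 0},
  {"fingers": -0.2, "tx": -0.03, "ty": 0, "tz": 0, "ax": 0, "ay": 0, "az": 0},
  {"fingers": -0.2, "tx": -0.07, "ty": 0, "tz": 0, "ax": 0, "ay": 0, "az": 0},
])

```text
time_s: 11.22
tcp_pos: [0.4933, -0.012, 0.2164]
ee_rot: [[-0.007, -1.0, 0.001], [-0.002, 0.001, 1.0], [-1.0, 0.007, -0.002]]
wrist_force: [0.5, -0.4, -0.2]
gripper_width: 0.58
```

```bash
python3 - <<'E'
from h import *
s=r.sense();R=np.array(s["ee_rot"]);y=np.degrees(np.arctan2(R[1,1],R[0,1]));print(s["time_s"],s["tcp_pos"],s["wrist_force"],s["gripper_width"],y)
# commanded position
plan([(.475,.08,.29,-173),(.425,.235,.29,-166)],start=(.495,-.0115,.166+.0525-.0008,-177.6-2.5))
E
```

```text
11.2167 [ 0.49325129 -0.01197942  0.2163959 ] [ 0.54856004 -0.35759847 -0.19545167] 0.5804772023687946 179.9456709576355
(0.475, 0.08, 0.29, -173) t [-0.0964  0.0269  0.122 ] a [-0.0394  0.      0.    ] rows>=2.8
(0.425, 0.235, 0.29, -166) t [0.     0.041  0.2132] a [-0.0389  0.      0.    ] rows>=3.9
```

>>> play_rows([
  {"fingers": -0.2, "tx": -0.05, "ty": 0, "tz": 0, "ax": 0, "ay": 0, "az": 0},
  {"fingers": -0.2, "tx": -0.0964, "ty": 0.0269, "tz": 0.122, "ax": -0.0394, "ay": 0, "az": 0},
  {"fingers": -0.2, "tx": -0.0964, "ty": 0.0269, "tz": 0.122, "ax": -0.0394, "ay": 0, "az": 0},
  {"fingers": -0.2, "tx": -0.0964, "ty": 0.0269, "tz": 0.122, "ax": -0.0394, "ay": 0, "az": 0},
  {"fingers": -0.2, "tx": -0.0964, "ty": 0.0269, "tz": 0.122, "ax": -0.0394, "ay": 0, "az": 0},
])

```text
time_s: 11.63
tcp_pos: [0.4753, 0.0826, 0.2928]
ee_rot: [[0.004, -0.992, -0.127], [0.002, -0.127, 0.992], [-1.0, -0.005, 0.002]]
wrist_force: [0.1, -0.3, -0.1]
gripper_width: 0.602
```

>>> play_rows([
  {"fingers": -0.2, "tx": 0, "ty": 0.041, "tz": 0.2132, "ax": -0.0389, "ay": 0, "az": 0},
  {"fingers": -0.2, "tx": 0, "ty": 0.041, "tz": 0.2132, "ax": -0.0389, "ay": 0, "az": 0},
  {"fingers": -0.2, "tx": 0, "ty": 0.041, "tz": 0.2132, "ax": -0.0389, "ay": 0, "az": 0},
  {"fingers": -0.2, "tx": 0, "ty": 0.041, "tz": 0.2132, "ax": -0.0389, "ay": 0, "az": 0},
  {"fingers": -0.2, "tx": 0, "ty": 0.041, "tz": 0.2132, "ax": -0.0389, "ay": 0, "az": 0},
])

```text
time_s: 12.05
tcp_pos: [0.4236, 0.239, 0.29]
ee_rot: [[-0.0, -0.969, -0.248], [0.001, -0.248, 0.969], [-1.0, -0.0, 0.001]]
wrist_force: [0.0, 0.3, -0.6]
gripper_width: 0.597
```

```bash
python3 - <<'E'
from h import *
np.set_printoptions(precision=4,suppress=True)
s=r.sense();print(s["time_s"],s["tcp_pos"],s["joints"])
w=cap("wrist"); save(w,"w4.png",k=1.42)
np.savez("w4",**{k:w[k] for k in("image","fx","fy","cx","cy","dist","R","t")})
print(spotter.find_in("hood_bar",w)[:1])
E
```

```text
12.05 [0.4236 0.239  0.29  ] [ 48.5957   6.4051 -13.6166  -0.0324 -69.9574 -34.205 ]
[{'uv': [283.2, 48.9], 'score': 0.87}]
```

View pics/w4.png

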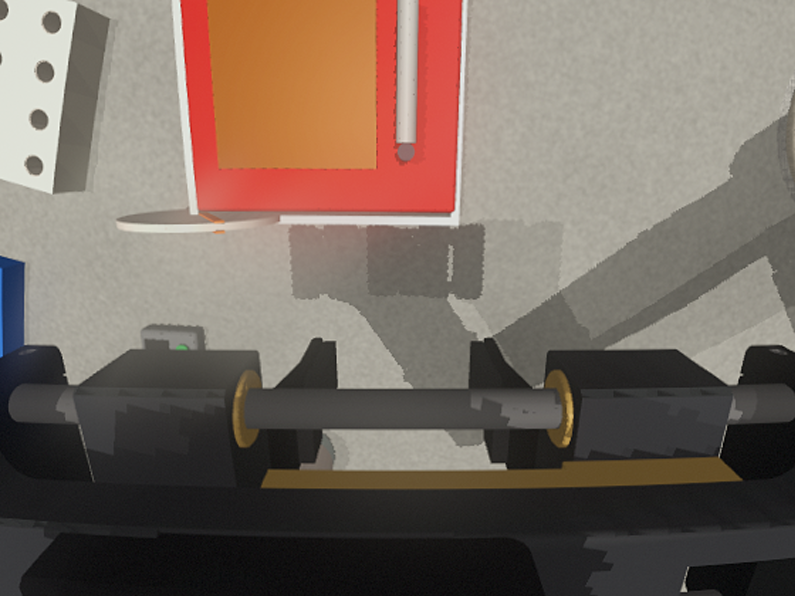

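The wrist view shows the bar running up the picture from (405,145) to (408,0), its left post at (405,152), hood corners at (457,210) and (197,210), and the disc at about (190,222).

```bash
python3 - <<'E'
from h import *
np.set_printoptions(precision=4,suppress=True)
w=dict(np.load("w4.npz"))
o=np.array([.5196,.0940]);c,s=np.cos(np.radians(14)),np.sin(np.radians(14));Ri=np.array([[c,s],[-s,c]])
def m(u,v,z): 
    X=onz(w,[[u/1.42,v/1.42]],z)[0]; return X[:2],(Ri@(X[:2]-o))*1000
for n,u,v,z in[("bar top",407.5,20,.157),("bar bot",405.5,140,.157),("post end",405,152,.157),("hood front left",457,210,.112),("hood front far",466,5,.112),("hood rear left",197,212,.112),("hood rear far",181,5,.112),("inc front left",459,223,.1),("inc edge rear",190,212,.1),("disc L",118,221,.1),("disc R",280,219,.1)]:
    print(n,*m(u,v,z))
E
```

```text
bar top [0.459 0.089] [-59.986    9.8266]
bar bot [0.4439 0.1521] [-59.3764  74.6375]
post end [0.4425 0.1587] [-59.1356  81.4491]
hood front left [0.3971 0.1865] [-96.4791 119.3964]
hood front far [0.4276 0.058 ] [-98.015  -12.6786]
hood rear left [0.5773 0.2333] [ 89.6688 121.1975]
hood rear far [0.6086 0.1012] [ 88.1237 -14.5679]
inc front left [0.3913 0.196 ] [-99.7607 130.0355]
inc edge rear [0.5876 0.237 ] [100.5536 122.3535]
disc L [0.6419 0.2571] [158.084  128.6782]
disc R [0.5205 0.2259] [ 32.8158 127.7145]
```

Everything fits: hood 186 mm, front at -97, rear at +89, bar at inc (-60, 35), so the hinge is at inc x = +90. Bar mid-point is (0.4529, 0.1135, 0.157) and the hinge is (0.5984, 0.1498).

```bash
cat >> h.py <<'E'
H=np.array([.5984,.1498,.1]); U=np.array([np.cos(np.radians(14)),np.sin(np.radians(14)),0])
def barp(th): return H+U*(-.15*np.cos(th)+.057*np.sin(th))+np.array([0,0,.15*np.sin(th)+.057*np.cos(th)])
def theta(p):
    d=np.array(p)-H; x=d@U; z=d[2]; return np.arctan2(.057,.15)*-1+np.arctan2(z,-x), np.hypot(x,z)
def path(ths,th0):
    R=down(-166); p0=barp(th0)
    for t in ths: print(round(t,3),np.round(R.T@(barp(t)-p0)/.75,4))
E
python3 - <<'E'
from h import *
np.set_printoptions(precision=4,suppress=True)
s=r.sense();print(s["tcp_pos"]); print(barp(0),barp(1.08),theta(barp(1.08)))
plan([(*barp(0)[:2],.24,-166),(*barp(0),-166)],start=(.425,.235,.29,-166))
path([.06,.12,.18,.24,.3],0); path([.36,.42,.48,.54,.6],.3);path([.66,.72,.78,.83,.87],.6)
E
```

```text
[0.4242 0.2355 0.29  ]
[0.4529 0.1135 0.157 ] [0.5786 0.1449 0.2592] (np.float64(1.0800000000000005), np.float64(0.16046494944379597))
(np.float64(0.45285564105860054), np.float64(0.11351171566004983), 0.24, -166) t [ 0.0667  0.0031 -0.1662] a [0. 0. 0.] rows>=3.2
(np.float64(0.45285564105860054), np.float64(0.11351171566004983), np.float64(0.157), -166) t [0.1106 0.     0.    ] a [0. 0. 0.] rows>=2.0
0.06 [-0.0119 -0.0049 -0.    ]
0.12 [-0.0234 -0.0105 -0.    ]
0.18 [-0.0346 -0.0168 -0.    ]
0.24 [-0.0454 -0.0238 -0.    ]
0.3 [-0.0557 -0.0314 -0.    ]
0.36 [-0.0099 -0.0082 -0.    ]
0.42 [-0.0192 -0.017  -0.    ]
0.48 [-0.0281 -0.0263  0.    ]
0.54 [-0.0363 -0.0361  0.    ]
0.6 [-0.0439 -0.0465 -0.    ]
0.66 [-0.007  -0.0108  0.    ]
0.72 [-0.0134 -0.0219  0.    ]
0.78 [-0.019  -0.0334  0.    ]
0.83 [-0.0232 -0.0433 -0.    ]
0.87 [-0.0262 -0.0513  0.    ]
```

>>> play_rows([
  {"fingers": -0.2, "tx": 0.0667, "ty": 0.0031, "tz": -0.1662, "ax": 0, "ay": 0, "az": 0},
  {"fingers": -0.2, "tx": 0.0667, "ty": 0.0031, "tz": -0.1662, "ax": 0, "ay": 0, "az": 0},
  {"fingers": -0.2, "tx": 0.0667, "ty": 0.0031, "tz": -0.1662, "ax": 0, "ay": 0, "az": 0},
  {"fingers": -0.2, "tx": 0.0667, "ty": 0.0031, "tz": -0.1662, "ax": 0, "ay": 0, "az": 0},
  {"fingers": -0.2, "tx": 0.0667, "ty": 0.0031, "tz": -0.1662, "ax": 0, "ay": 0, "az": 0},
])

```text
time_s: 12.57
tcp_pos: [0.4522, 0.1094, 0.2391]
ee_rot: [[-0.003, -0.971, -0.237], [-0.002, -0.237, 0.971], [-1.0, 0.004, -0.001]]
wrist_force: [0.6, -0.2, 0.1]
gripper_width: 0.601
```

>>> play_rows([
  {"fingers": -0.2, "tx": 0.03, "ty": 0, "tz": 0, "ax": 0, "ay": 0, "az": 0},
  {"fingers": -0.2, "tx": 0.06, "ty": 0, "tz": 0, "ax": 0, "ay": 0, "az": 0},
  {"fingers": -0.2, "tx": 0.09, "ty": 0, "tz": 0, "ax": 0, "ay": 0, "az": 0},
  {"fingers": -0.2, "tx": 0.1106, "ty": 0, "tz": 0, "ax": 0, "ay": 0, "az": 0},
  {"fingers": -0.2, "tx": 0.1106, "ty": 0, "tz": 0, "ax": 0, "ay": 0, "az": 0},
])

```text
time_s: 12.98
tcp_pos: [0.4511, 0.1123, 0.1551]
ee_rot: [[-0.006, -0.97, -0.242], [-0.003, -0.242, 0.97], [-1.0, 0.006, -0.001]]
wrist_force: [-0.5, 0.2, -0.1]
gripper_width: 0.598
```

>>> play_rows([
  {"fingers": 1, "tx": 0, "ty": 0, "tz": 0, "ax": 0, "ay": 0, "az": 0},
  {"fingers": 1, "tx": 0, "ty": 0, "tz": 0, "ax": 0, "ay": 0, "az": 0},
  {"fingers": 1, "tx": 0, "ty": 0, "tz": 0, "ax": 0, "ay": 0, "az": 0},
  {"fingers": 1, "tx": 0, "ty": 0, "tz": 0, "ax": 0, "ay": 0, "az": 0},
  {"fingers": 1, "tx": 0, "ty": 0, "tz": 0, "ax": 0, "ay": 0, "az": 0},
])

```text
time_s: 13.4
tcp_pos: [0.4531, 0.1137, 0.1586]
ee_rot: [[0.002, -0.97, -0.243], [0.001, -0.243, 0.97], [-1.0, -0.002, 0.001]]
wrist_force: [0.1, -0.8, -0.4]
gripper_width: 0.307
```

>>> play_rows([
  {"fingers": 1, "tx": 0, "ty": 0, "tz": 0, "ax": 0, "ay": 0, "az": 0},
  {"fingers": 1, "tx": 0, "ty": 0, "tz": 0, "ax": 0, "ay": 0, "az": 0},
  {"fingers": 1, "tx": 0, "ty": 0, "tz": 0, "ax": 0, "ay": 0, "az": 0},
  {"fingers": 1, "tx": 0, "ty": 0, "tz": 0, "ax": 0, "ay": 0, "az": 0},
  {"fingers": 1, "tx": 0, "ty": 0, "tz": 0, "ax": 0, "ay": 0, "az": 0},
])

```text
time_s: 13.82
tcp_pos: [0.4535, 0.1137, 0.1581]
ee_rot: [[0.002, -0.97, -0.243], [0.001, -0.243, 0.97], [-1.0, -0.002, 0.0]]
wrist_force: [2.5, -1.5, 1.8]
gripper_width: 0.126
```

Bar gripped (opening about 11–12 mm). Lifting along the arc.

>>> play_rows([
  {"fingers": 1, "tx": -0.0119, "ty": -0.0049, "tz": 0, "ax": 0, "ay": 0, "az": 0},
  {"fingers": 1, "tx": -0.0234, "ty": -0.0105, "tz": 0, "ax": 0, "ay": 0, "az": 0},
  {"fingers": 1, "tx": -0.0346, "ty": -0.0168, "tz": 0, "ax": 0, "ay": 0, "az": 0},
  {"fingers": 1, "tx": -0.0454, "ty": -0.0238, "tz": 0, "ax": 0, "ay": 0, "az": 0},
  {"fingers": 1, "tx": -0.0557, "ty": -0.0314, "tz": 0, "ax": 0, "ay": 0, "az": 0},
])

```text
time_s: 14.23
tcp_pos: [0.4752, 0.119, 0.1987]
ee_rot: [[-0.002, -0.97, -0.243], [-0.001, -0.243, 0.97], [-1.0, 0.002, 0.0]]
wrist_force: [4.6, 1.1, -11.0]
gripper_width: 0.125
```

```bash
python3 - <<'E'
from h import *
np.set_printoptions(precision=4,suppress=True)
s=r.sense();print(s["time_s"],s["tcp_pos"],s["wrist_force"],s["gripper_width"],theta(s["tcp_pos"]))
c=cap("side"); save(c,"lift.png",(190,110,330,250),4)
E
```

```text
14.2333 [0.4752 0.119  0.1987] [  4.6191   1.0642 -10.9797] 0.12484754061903722 (np.float64(0.29746551489437645), np.float64(0.16078629835594527))
```

View pics/lift.png

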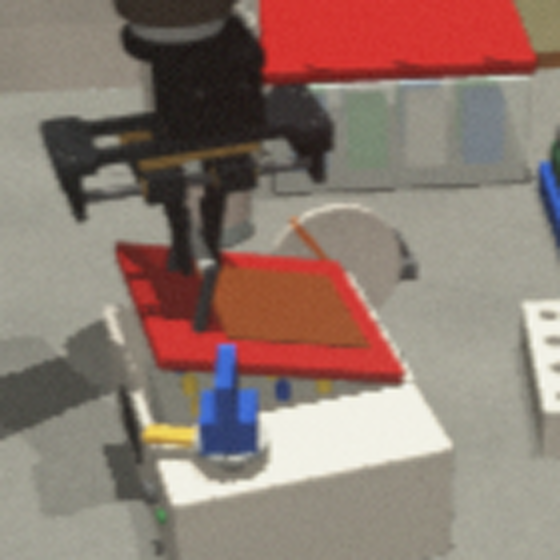

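The side view shows the hood opening in the gripper's hold, the key seated at (230,430) and the tab at (165,433), clear of the hood. Continuing.

>>> play_rows([
  {"fingers": 1, "tx": -0.0099, "ty": -0.0082, "tz": 0, "ax": 0, "ay": 0, "az": 0},
  {"fingers": 1, "tx": -0.0192, "ty": -0.017, "tz": 0, "ax": 0, "ay": 0, "az": 0},
  {"fingers": 1, "tx": -0.0281, "ty": -0.0263, "tz": 0, "ax": 0, "ay": 0, "az": 0},
  {"fingers": 1, "tx": -0.0363, "ty": -0.0361, "tz": 0, "ax": 0, "ay": 0, "az": 0},
  {"fingers": 1, "tx": -0.0439, "ty": -0.0465, "tz": 0, "ax": 0, "ay": 0, "az": 0},
])

```text
time_s: 14.7
tcp_pos: [0.5084, 0.1272, 0.2318]
ee_rot: [[-0.004, -0.97, -0.243], [-0.001, -0.243, 0.97], [-1.0, 0.005, -0.0]]
wrist_force: [1.8, 0.0, -9.5]
gripper_width: 0.128
```

>>> play_rows([
  {"fingers": 1, "tx": -0.007, "ty": -0.0108, "tz": 0, "ax": 0, "ay": 0, "az": 0},
  {"fingers": 1, "tx": -0.0134, "ty": -0.0219, "tz": 0, "ax": 0, "ay": 0, "az": 0},
  {"fingers": 1, "tx": -0.019, "ty": -0.0334, "tz": 0, "ax": 0, "ay": 0, "az": 0},
  {"fingers": 1, "tx": -0.0232, "ty": -0.0433, "tz": 0, "ax": 0, "ay": 0, "az": 0},
  {"fingers": 1, "tx": -0.0262, "ty": -0.0513, "tz": 0, "ax": 0, "ay": 0, "az": 0},
])

```text
time_s: 15.12
tcp_pos: [0.5467, 0.1366, 0.2524]
ee_rot: [[-0.002, -0.97, -0.243], [-0.001, -0.243, 0.97], [-1.0, 0.002, -0.001]]
wrist_force: [-0.4, -1.6, -4.4]
gripper_width: 0.127
```

```bash
python3 - <<'E'
from h import *
np.set_printoptions(precision=4,suppress=True)
s=r.sense();print(s["time_s"],s["tcp_pos"],s["wrist_force"],s["gripper_width"],theta(s["tcp_pos"]))
path([.91,.95,.99,1.02,1.05],.87);path([1.075,1.075,1.05,1.02,.99],1.05);path([.95,.91,.87,.84,.825],.99)
E
```

```text
15.1167 [0.5467 0.1366 0.2524] [-0.3658 -1.6182 -4.3571] 0.12719809552407782 (np.float64(0.8710138659408627), np.float64(0.161494234926406))
0.91 [-0.0027 -0.0081  0.    ]
0.95 [-0.005  -0.0164  0.    ]
0.99 [-0.007  -0.0247  0.    ]
1.02 [-0.0083 -0.031   0.    ]
1.05 [-0.0094 -0.0373  0.    ]
1.075 [-0.0008 -0.0053  0.    ]
1.075 [-0.0008 -0.0053  0.    ]
1.05 [0. 0. 0.]
1.02 [ 0.0011  0.0063 -0.    ]
0.99 [0.0024 0.0126 0.    ]
0.95 [ 0.002   0.0083 -0.    ]
0.91 [ 0.0044  0.0165 -0.    ]
0.87 [ 0.007   0.0247 -0.    ]
0.84 [ 0.0092  0.0307 -0.    ]
0.825 [0.0104 0.0337 0.    ]
```

>>> play_rows([
  {"fingers": 1, "tx": -0.0027, "ty": -0.0081, "tz": 0, "ax": 0, "ay": 0, "az": 0},
  {"fingers": 1, "tx": -0.005, "ty": -0.0164, "tz": 0, "ax": 0, "ay": 0, "az": 0},
  {"fingers": 1, "tx": -0.007, "ty": -0.0247, "tz": 0, "ax": 0, "ay": 0, "az": 0},
  {"fingers": 1, "tx": -0.0083, "ty": -0.031, "tz": 0, "ax": 0, "ay": 0, "az": 0},
  {"fingers": 1, "tx": -0.0094, "ty": -0.0373, "tz": 0, "ax": 0, "ay": 0, "az": 0},
])

```text
time_s: 15.53
tcp_pos: [0.5747, 0.1436, 0.2598]
ee_rot: [[0.001, -0.97, -0.243], [-0.0, -0.243, 0.97], [-1.0, -0.001, -0.001]]
wrist_force: [1.1, -3.1, -1.7]
gripper_width: 0.123
```

>>> play_rows([
  {"fingers": 1, "tx": -0.0008, "ty": -0.0053, "tz": 0, "ax": 0, "ay": 0, "az": 0},
  {"fingers": 1, "tx": -0.0008, "ty": -0.0053, "tz": 0, "ax": 0, "ay": 0, "az": 0},
  {"fingers": 1, "tx": -0.0008, "ty": -0.0053, "tz": 0, "ax": 0, "ay": 0, "az": 0},
])

```text
time_s: 15.78
tcp_pos: [0.5782, 0.1444, 0.2603]
ee_rot: [[0.001, -0.97, -0.243], [-0.0, -0.243, 0.97], [-1.0, -0.001, -0.001]]
wrist_force: [2.2, -3.9, -1.0]
gripper_width: 0.125
```

```bash
python3 - <<'E'
from h import *
np.set_printoptions(precision=4,suppress=True)
s=r.sense();print(s["time_s"],s["tcp_pos"],s["wrist_force"],s["gripper_width"],theta(s["tcp_pos"]))
c=cap("side"); save(c,"top.png",(190,110,330,250),4)
E
```

```text
15.7833 [0.5782 0.1444 0.2603] [ 2.2328 -3.8573 -0.9646] 0.1252908009668238 (np.float64(1.0782261539304652), np.float64(0.16160676074770214))
```

View pics/top.png

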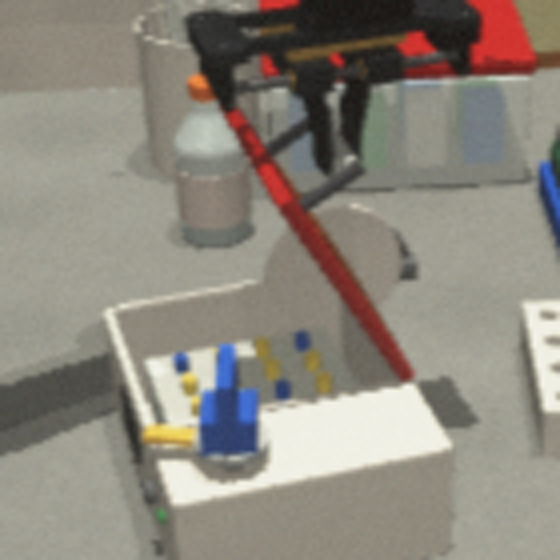

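The hood's edge is past the stripe (stripe hidden behind it), θ ≈ 1.078 by arm pose. Force at the bar now pulls toward opening (+1.2 N along incubator x), so it is past the balance point. Easing back.

>>> play_rows([
  {"fingers": 1, "tx": 0.0008, "ty": 0.0053, "tz": 0, "ax": 0, "ay": 0, "az": 0},
  {"fingers": 1, "tx": 0.0019, "ty": 0.0116, "tz": 0, "ax": 0, "ay": 0, "az": 0},
  {"fingers": 1, "tx": 0.0032, "ty": 0.0179, "tz": 0, "ax": 0, "ay": 0, "az": 0},
])

```text
time_s: 16.08
tcp_pos: [0.5643, 0.141, 0.2576]
ee_rot: [[0.0, -0.97, -0.243], [-0.0, -0.243, 0.97], [-1.0, -0.0, -0.001]]
wrist_force: [0.9, -4.6, -0.4]
gripper_width: 0.122
```

>>> play_rows([
  {"fingers": 1, "tx": 0.002, "ty": 0.0083, "tz": 0, "ax": 0, "ay": 0, "az": 0},
  {"fingers": 1, "tx": 0.0044, "ty": 0.0165, "tz": 0, "ax": 0, "ay": 0, "az": 0},
  {"fingers": 1, "tx": 0.007, "ty": 0.0247, "tz": 0, "ax": 0, "ay": 0, "az": 0},
  {"fingers": 1, "tx": 0.0092, "ty": 0.0307, "tz": 0, "ax": 0, "ay": 0, "az": 0},
  {"fingers": 1, "tx": 0.0104, "ty": 0.0337, "tz": 0, "ax": 0, "ay": 0, "az": 0},
])

```text
time_s: 16.5
tcp_pos: [0.5382, 0.1346, 0.2489]
ee_rot: [[-0.003, -0.97, -0.243], [-0.001, -0.243, 0.97], [-1.0, 0.003, -0.0]]
wrist_force: [-0.9, -4.7, -0.5]
gripper_width: 0.127
```

>>> play_rows([
  {"fingers": 1, "tx": 0, "ty": 0, "tz": 0, "ax": 0, "ay": 0, "az": 0},
  {"fingers": 1, "tx": 0, "ty": 0, "tz": 0, "ax": 0, "ay": 0, "az": 0},
  {"fingers": 1, "tx": 0, "ty": 0, "tz": 0, "ax": 0, "ay": 0, "az": 0},
  {"fingers": 1, "tx": 0, "ty": 0, "tz": 0, "ax": 0, "ay": 0, "az": 0},
  {"fingers": 1, "tx": 0, "ty": 0, "tz": 0, "ax": 0, "ay": 0, "az": 0},
])

```text
time_s: 16.92
tcp_pos: [0.5386, 0.1347, 0.2491]
ee_rot: [[-0.003, -0.97, -0.243], [-0.001, -0.243, 0.97], [-1.0, 0.003, -0.0]]
wrist_force: [-0.2, -4.6, -1.0]
gripper_width: 0.132
```

```bash
python3 - <<'E'
from h import *
np.set_printoptions(precision=4,suppress=True)
s=r.sense();print(s["time_s"],s["tcp_pos"],s["wrist_force"],s["gripper_width"],theta(s["tcp_pos"]))
c=cap("side"); save(c,"end.png",(190,110,330,250),4)
E
```

```text
16.9167 [0.5386 0.1347 0.2491] [-0.1717 -4.5838 -1.0201] 0.132029659090394 (np.float64(0.8156478399278638), np.float64(0.1613345008173457))
```

View pics/end.png

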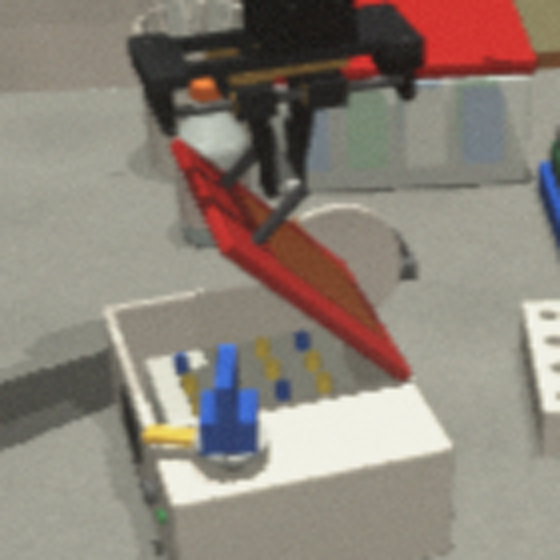

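Hood held at about 0.816 rad (roughly 10.5° under the balance point) and steady, with the arc radius at 161 mm against 160.5 mm expected. The key is still seated and the tab clear. Handing in.

```bash
python3 - <<'E'
from h import *
print(job.finish_job())
E
```

```text
the job is handed in; nothing more can be done
None
```

The job is done and handed in at about 17 s of the 64 s allowed; the hand-in itself reports no verdict.

- **Key:** I picked the largest of the three knobs, with about twice the silhouette area of the others. I seated it on the spindle: its underside came to about 119.3 mm above the bench, where the seat is at 119.5 mm. I then turned it anticlockwise to the stop. The moment rose from 0.05 to 0.47 N m there, and the tab measured about 62° in the picture against 63° at the stop. I let go of the knob, and later pictures show it still seated with the tab clear of the hood.
- **Hood:** I gripped it by the bar and raised it to about 1.08 rad, where the force on the bar had reversed to pull towards opening. I eased it back and finished holding it steady at about 0.816 rad, roughly 10.5° under the balance point.
- **Last checks:** The bar's measured radius from the hinge was 161.3 mm against 160.5 mm expected, which fits. The hood angle comes from the arm's pose only. I did not measure it separately in a picture, so it could be about 1° off. A side load of about 4.6 N remained, mostly along the bar, and no check failed or disagreed.
- **Other objects:** I did not touch anything else on the bench.

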